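# Sweep the bottle caps through the gate

## Task

Three white screw caps lie loose on the deck of the wooden sorting tray: with your fingertips, push them along the deck one at a time through the narrow gate so that each drops down into the slot behind it before the next one goes in. Do not pick a cap up, and leave the eraser and the sharpener on the deck, and everything else around the tray, where they are.

Things in the scene. Friction and masses are not known exactly. Their poses are not given: they have to be found in the camera images.
- tray: Plywood tray fixed to the table, 280 (its x) x 300 (its y) x 72 mm high; origin centre of underside, x axis towards gate and slot. Flat deck 60 mm above the table, inside the rim from x -132 to 64, y -142 to 142 mm. Rim and gate wall rise 12 mm above it, 8 mm thick. The gate wall crosses the deck at x 64 to 72 mm, with one opening, the gate, at y = 0. The deck ends at x = 66 mm, where the slot begins.
- gate (a point): middle of the gate opening (44 mm wide) at deck level on the near face of the gate wall, 64 mm along the tray's x axis from the tray's origin; axes as the tray's
- slot (a point): centre of the slot's mouth, at deck level, 98 mm along the tray's x axis from the tray's origin; axes as the tray's. The slot is a pocket open at the top, 64 mm long (tray x), 52 mm wide (tray y), 55 mm deep below the deck; a cap pushed until its centre is past the deck's edge tips in and falls
- cap1: white ribbed screw cap of a paint bottle, a flat disc 30 mm across and 12 mm high, 10 to 20 g, loose on the tray deck; identical to the other two; origin at the centre of its underside. The caps start at tray x -65 to -25 mm: one near the tray's middle line (within 10 mm), one 62 to 88 mm to each side of it
- cap2: white ribbed screw cap of a paint bottle, a flat disc 30 mm across and 12 mm high, 10 to 20 g, loose on the tray deck; identical to the other two; origin at the centre of its underside. The caps start at tray x -65 to -25 mm: one near the tray's middle line (within 10 mm), one 62 to 88 mm to each side of it
- cap3: white ribbed screw cap of a paint bottle, a flat disc 30 mm across and 12 mm high, 10 to 20 g, loose on the tray deck; identical to the other two; origin at the centre of its underside. The caps start at tray x -65 to -25 mm: one near the tray's middle line (within 10 mm), one 62 to 88 mm to each side of it
- eraser: black block eraser with a brown cardboard sleeve, 26 x 36 x 14 mm high, loose on the tray deck in one of the two corners beside the gate; origin at the centre of its underside; not to be moved
- sharpener: small aluminium pencil sharpener, 16 x 26 x 13 mm high, loose on the tray deck in the other corner beside the gate; origin at the centre of its underside; not to be moved
- paint_jar: loose paint jar, 60 mm across, 85 mm high, standing on the table to the left of the tray; origin at the centre of its underside; a bystander
- mug: loose white mug, 80 mm across, 90 mm high, on the table to the right of the tray; origin at the centre of its underside; a bystander
- tape: loose roll of tape lying flat on the table to the left of the tray, 96 mm across, 25 mm high; origin at the centre of its underside; a bystander
- knife: loose palette knife lying on the table to the right of the tray, about 200 mm long; a bystander
Mind the look-alikes: they are no part of the job. What is shaped like the cap3 but orange is not meant. What is shaped like the cap2 but blue is not meant.

How it is judged:
By the outcome, as a careful person would: the job done as asked, in the order asked, and still so for the second after the job is handed in, with the robot touching nothing.
It also fails if it takes over 64 s, if anything falls off the work surface, if the arm or the gripper's body presses on something with over 40 N, if the wrist force passes 120 N, or if a joint passes its speed limit or range.

## Robot

A 6-joint arm with a two-finger parallel gripper is mounted at the origin on the work surface. World frame = base frame: x ahead of the robot, y to its left, z up, the work surface at z = 0. Lengths are in m, angles in degrees, forces in N, time in s.
With the tool pointing down it reaches from about 0.35 to 0.875 m from the base axis. Payload 4.2 kg.
Tool frame: the origin (TCP) lies on the front face of the gripper's body, between the roots of the fingers; the fingertips stand finger_overhang ahead of it and the grasp point (between the pads) lies 51 mm ahead of it (finger_overhang is the distance from the TCP to the fingertips, in m); z points along the fingers, y is the line along which they close (so a half turn about z gives the same grasp; the last joint's range is limited). The gripper opens to 87 mm and grips with 3 to 60 N. Pads are 19 mm wide; open, the fingers measure 117 mm over their backs; the gripper's body (75 mm by 190 mm) begins 51 mm behind the grasp point.
Start: joints at [-52.678, 22.042, 0.453, 0, -68.411, -14.817], TCP at [0.239, -0.577, 0.292] pointing down, gripper open.
Joint ranges: [-179.83, 179.83], [-69.29, 118.12], [-61.27, 80.66], [-181.25, 117.63], [-171.15, -9.14], [-177.46, 177.46]. Speed limits (degrees/s): [159.86, 159.86, 180, 180, 180, 180].

## Interface

Orientations are given as a 3x3 rotation matrix whose columns are the frame's x, y, z axes.
In Python, from station import sense, capture, camera_model, finish_job, finger_overhang gives the robot as it stands. The module is installed in compiled form; this text tells all that it offers.
- The arm moves only by the tool jog_arm, never from a script. Its argument "rows" is a list that holds one entry, the list of rows, each a list of 4 numbers: the shift along the tool's x, y, z in m, then the turn about the tool's z in rad. A call has 1 to 20 rows; each row shifts and turns the commanded pose from where the row before left it, along the tool's axes as they then stand; what a row does not reach is not made up. A row lasts 1/8 s, in which the tool goes at most 62.5 mm and 10.7 degrees, less where a joint would pass 70% of its speed; a pose out of reach is approached as far as the arm can. A call is refused whole if a number of a shift passes 0.0625 or a number of a turn 0.188, either way. A call with a gripper value outside its range is refused whole. "claw" is the opening, from 0 (shut) to 1 (fully open), set as the call begins (left out, the last holds). The fingers move at their own pace and stop on an object; the grip force is fixed at half the most. Time passes only in rows, so rows that do not move let the fingers close. It gives the time, the measured TCP pose, the force, the opening and the grip force at its end, in the units of the state.
- sense(): the state, without advancing time (a new reading comes with each control period).
- capture(name): name is "scene" or "side" or "wrist"; returns the picture (400x640x3 uint8, red, green, blue); there is no depth.
- camera_model(name): a dict with "fovy" (degrees; the focal length in pixels is half the picture's height over the tangent of half this angle, whatever the lens; pixels are square), "cx", "cy" (the principal point, pixels), "eye" and "rotation" of the camera in the world. Camera axes: x right, y down, z forward; pixel columns grow to the right and rows downward; lengths in m; the calibration is good to about 2 mm. A picture is of the moment at which its call begins: read the wrist's pose just before it. camera_model takes no time and is no camera call; for the wrist camera it gives the pose at the moment of the call.
- finish_job(): hands the job in; it is judged then, once.
The state is a dict: "time_s": time; "joints": joint angles; "joint_velocities": joint speeds; "effort": joint torques, N m; "tcp_pos": TCP position; "ee_rot": TCP orientation; "wrist_force": force on the tool from outside, world axes, zero at the start; "moment": the same for the moment, N m; "gripper_width": opening from 0.0 (shut) to 1.0 (fully open); "gripper_force": force on a finger pad.
Only numpy, scipy, OpenCV 4.12 (cv2) and the standard library are available. Lean on these libraries where they do the work, as an engineer would, in place of code of your own. Each camera call takes 0.05 s, during which the arm holds its last target. There are 200 camera calls.

## Working session

There is one attempt and no reset: what is moved stays moved. The work goes in short steps, Python scripts to look and compute and a tool call to move; the robot and the scene stay as the last step left them, time stands still between calls to the robot, and variables do not carry over. Pictures are saved under pics/ and viewed, at most 10 in all, crops included, and the job is handed in when it is done.

Besides the shell and the picture viewer there is one more tool, called after "Emit:" in YAML: its name, and indented under it one key for each argument. jog_arm: Moves the arm, as the interface text tells. Its arguments: {"type":"object","properties":{"rows":{"type":"array"},"claw":{"type":"number"}},"required":["rows"]}

```bash
mkdir -p pics; python3 - <<'E'
from station import *
import cv2
s=sense();print(s['time_s'],s['tcp_pos'],s['ee_rot'],finger_overhang)
for n in("scene","side"):
    c=camera_model(n);print(n,c)
    cv2.imwrite(f'pics/{n}0.png',capture(n)[:,:,::-1])
E
```

```text
0.0 [ 0.23908203 -0.57698159  0.29115723] [[-9.23922943e-01 -3.82577488e-01 -9.27616346e-04]
 [-3.82578600e-01  9.23920807e-01  1.98933090e-03]
 [ 9.59708235e-05  2.19287463e-03 -9.99997591e-01]] 0.0697
scene {'fovy': 45.433078394904484, 'cx': 321.6918214631757, 'cy': 194.71651825090566, 'eye': array([1.14451905, 0.38429641, 1.04068051]), 'rotation': array([[-0.50521561,  0.68721136, -0.52201316],
       [ 0.86297274,  0.4064604 , -0.30011332],
       [ 0.00593639, -0.60210505, -0.7983948 ]])}
side {'fovy': 52.83528185729938, 'cx': 320.75149984614666, 'cy': 200.98042039150093, 'eye': array([0.42451769, 0.60772669, 0.83206063]), 'rotation': array([[-0.99044049, -0.11534964,  0.07564448],
       [-0.13719133,  0.76665129, -0.62723548],
       [ 0.01435845, -0.63161718, -0.77514745]])}
```

View pics/scene0.png

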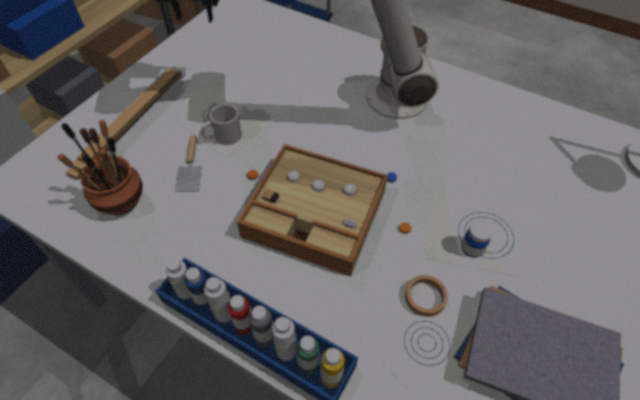

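View pics/side0.png

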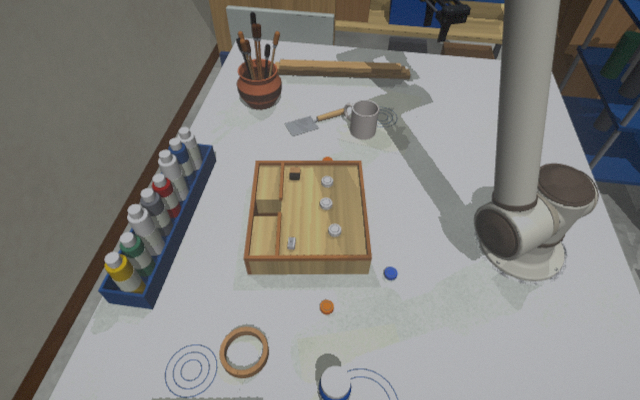

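The side view shows the tray with its gate on the far-from-robot side, caps near (327,181), (326,203) and (334,230), the eraser at (295,174) and the sharpener at (291,243). Next I'll enlarge it for the tray corners.

```bash
cat > h.py <<'E'
import numpy as np,cv2
from station import *
def ray(n,u,v,z,c=None):
    c=c or camera_model(n);f=200/np.tan(np.radians(c['fovy']/2))
    d=c['rotation']@np.array([(u-c['cx'])/f,(v-c['cy'])/f,1]);e=c['eye']
    return e+d*(z-e[2])/d[2]
def proj(n,p,c=None):
    c=c or camera_model(n);f=200/np.tan(np.radians(c['fovy']/2))
    q=c['rotation'].T@(np.array(p)-c['eye']);return q[:2]/q[2]*f+[c['cx'],c['cy']]
def caps(n,im,box,z=.072):
    x0,y0,x1,y1=box;h=cv2.cvtColor(im,cv2.COLOR_RGB2HSV)
    m=np.zeros(h.shape[:2],np.uint8)
    m[y0:y1,x0:x1]=((h[...,1]<45)&(h[...,2]>110))[y0:y1,x0:x1]*255
    k,_,st,ce=cv2.connectedComponentsWithStats(m)
    return [(st[i,4],ce[i].round(1),ray(n,*ce[i],z).round(4)) for i in range(1,k) if st[i,4]>15]
E
python3 - <<'E'
from h import *
a=cv2.imread('pics/side0.png');b=cv2.imread('pics/scene0.png')
for r in caps('side',a[:,:,::-1].copy(),(285,165,362,255)):print(r)
h=cv2.cvtColor(b,cv2.COLOR_BGR2HSV)
for p in((293,175),(318,184),(349,188),(330,200)):print(h[p[1],p[0]])
cv2.imwrite('pics/sidec.png',cv2.resize(a[145:285,230:390],None,fx=5,fy=5*.8*5/5,interpolation=2)) if 0 else cv2.imwrite('pics/sidec.png',cv2.resize(a[150:280,235:385],None,fx=4.5,fy=4.5,interpolation=2))
cv2.imwrite('pics/scenec.png',cv2.resize(b[140:275,235:390],None,fx=4.4,fy=4.4,interpolation=2))
E
```

```text
(np.int32(115), array([326.7, 181.1]), array([ 0.4926, -0.0739,  0.072 ]))
(np.int32(122), array([325.7, 203.2]), array([ 0.4858, -0.0022,  0.072 ]))
(np.int32(140), array([334.3, 229.8]), array([0.4562, 0.0728, 0.072 ]))
(np.int32(89), array([291.1, 242.5]), array([0.548 , 0.1216, 0.072 ]))
[132   9 144]
[126   9 142]
[128   7 146]
[ 19  90 142]
```

View pics/sidec.png

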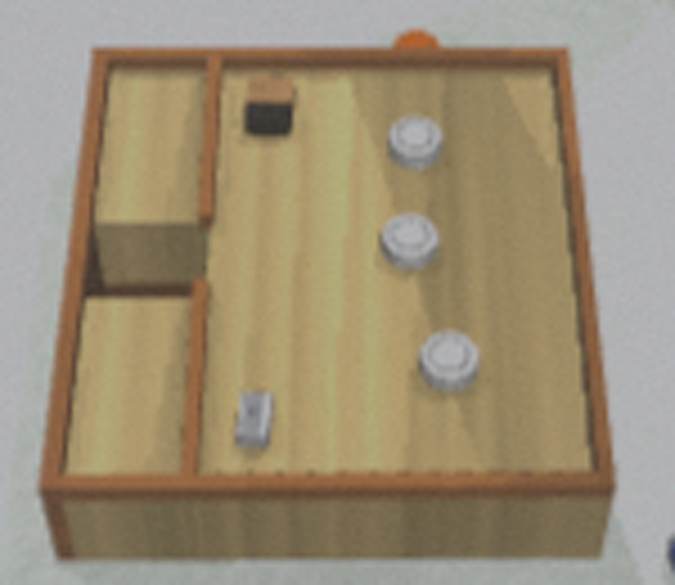

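The crop shows the rim's outer corners at about (94,49), (568,49), (614,489) and (41,490), with the gate between wall ends (207,222) and (200,281). All three caps are clear of each other.

```bash
python3 - <<'E'
from h import *
f=lambda p:[(p[0]+.5)/4.5-.5+235,(p[1]+.5)/4.5-.5+150]
P=np.array([ray('side',*f(p),.072)[:2] for p in((94,49),(568,49),(614,489),(41,490))])
print(P.round(4),[np.linalg.norm(P[i]-P[i-1]).round(4) for i in range(4)])
o=P.mean(0)
x=P[0]+P[3]-P[1]-P[2];y=P[2]+P[3]-P[0]-P[1]
print(o,np.degrees(np.arctan2(x[1],x[0])),np.degrees(np.arctan2(y[1],y[0]))-90)
a=cv2.imread('pics/side0.png');b=cv2.imread('pics/scene0.png')
# second view check
h=cv2.cvtColor(b,cv2.COLOR_BGR2HSV);m=np.zeros(h.shape[:2],np.uint8)
m[160:235,262:370]=((h[...,1]<40)&(h[...,2]>100))[160:235,262:370]*255
k,_,st,ce=cv2.connectedComponentsWithStats(m)
for i in range(1,k):
  if st[i,4]>15:print(st[i,4],ce[i],ray('scene',*ce[i],.069).round(4))
t=np.arctan2(x[1],x[0]);X=np.array([np.cos(t),np.sin(t)]);Y=np.array([-X[1],X[0]])
for c in caps('side',a[:,:,::-1].copy(),(285,165,362,255),.069):
  d=c[2][:2]-o;print('tray',d@X,d@Y,c[2])
for p in [(270,105),(207,222),(200,281)]:
  d=ray('side',*f(p),.072)[:2]-o;print(d@X,d@Y)
for q in [(.14,.15),(.14,-.15),(-.14,.15),(-.14,-.15)]:
  print(proj('scene',[*(o+q[0]*X+q[1]*Y),.072]))
E
```

```text
[[ 0.6883 -0.1184]
 [ 0.4124 -0.1607]
 [ 0.3677  0.1364]
 [ 0.6422  0.1775]] [np.float64(0.2994), np.float64(0.2792), np.float64(0.3004), np.float64(0.2776)]
[0.52764369 0.00871254] 8.602104369517681 8.697783702493311
63 [264.49206349 164.22222222] [ 0.4989 -0.1642  0.069 ]
155 [358.92903226 162.76774194] [0.3656 0.0508 0.069 ]
90 [293.77777778 175.16666667] [ 0.491  -0.0766  0.069 ]
94 [318.53191489 184.25531915] [ 0.4841 -0.0051  0.069 ]
90 [349.8        188.13333333] [0.454  0.0706 0.069 ]
56 [349.78571429 221.67857143] [0.5455 0.1199 0.069 ]
tray -0.04711319653190515 -0.0791561817545888 [ 0.4929 -0.0766  0.069 ]
tray -0.0431664182441577 -0.00693407335870101 [ 0.486  -0.0046  0.069 ]
tray -0.06126957373456223 0.07196114678352457 [0.4563 0.0707 0.069 ]
tray 0.03712339433999861 0.10663439055272582 [0.5484 0.1197 0.069 ]
0.03523456291667056 -0.10481188432428884
0.06690198681837753 -0.017991241567941144
0.06856004930851711 0.022384895699529256
[351.85381309 262.30321769]
[235.6291314  221.61066427]
[387.59560053 174.86253595]
[283.4310533  143.36174359]
```

View pics/scenec.png

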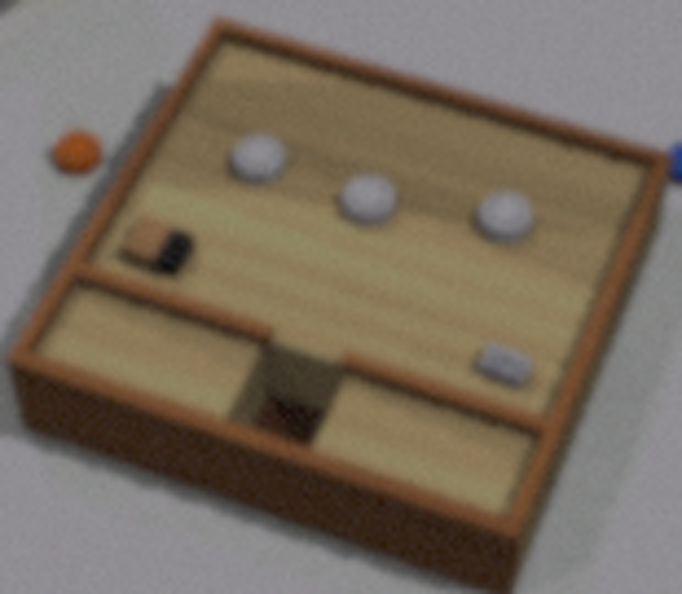

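Both views agree to 2 mm. The tray is at about (0.5275, 0.0085) with a yaw of 8.65°, and the measured rim comes out at 0.279 x 0.300 m as specified. I'll nest each cap between two slightly open fingertips (16 mm gap) and push along the heading, middle cap first.

```bash
cat >> h.py <<'E'
O=np.array([.5275,.0085]);T=np.radians(8.65)
Rt=np.array([[np.cos(T),-np.sin(T)],[np.sin(T),np.cos(T)]])
L=.0222
def plan(pts):
    """pts: (nest x,y in tray, heading deg in tray, fingertip z, rows) -> jog rows; push direction is tool -x"""
    s=sense();p=np.array(s['tcp_pos']);x=-s['ee_rot'][:,0];h=np.arctan2(x[1],x[0])
    n=p[:2]+L*np.array([np.cos(h),np.sin(h)]);z=p[2];out=[]
    for (X,Y,H,Z,k) in pts:
        n1=O+Rt@[X,Y];h1=np.radians(H)+T;z1=Z+finger_overhang
        for i in range(1,k+1):
            a=i/k;hn=h0+(h1-h0)*a if i>1 else h+(h1-h)*a
            if i==1:h0,n0,z0=h,n,z;hn=h0+(h1-h0)*a
            n=n0+(n1-n0)*a;z=z0+(z1-z0)*a
            q=np.array([*(n-L*np.array([np.cos(hn),np.sin(hn)])),z]);d=q-p
            c,sn=np.cos(h),np.sin(h)
            r=[-c*d[0]-sn*d[1],-sn*d[0]+c*d[1],-d[2],h-hn]
            r=np.round(r,4);out.append(r.tolist())
            p=p+[-c*r[0]-sn*r[1],-sn*r[0]+c*r[1],-r[2]];h-=r[3]
    for i in range(0,len(out),20):print(str(out[i:i+20]).replace(' ',''))
def tcp_tray():
    s=sense();p=s['tcp_pos'];x=-s['ee_rot'][:,0];h=np.arctan2(x[1],x[0])
    n=p[:2]+L*np.array([np.cos(h),np.sin(h)]);return (Rt.T@(n-O)).round(4),round(np.degrees(h-T),2),round(p[2]-finger_overhang,4),s['gripper_width'],s['time_s'],s['wrist_force'].round(2)
E
python3 -c "
from h import *
plan([(-.075,-.009,3.6,.12,14),(-.075,-.009,3.6,.064,4)])"
```

```text
[[-0.0281,0.0317,0.0073,0.0128],[-0.0277,0.0321,0.0072,0.0127],[-0.0273,0.0324,0.0073,0.0128],[-0.0268,0.0327,0.0072,0.0128],[-0.0265,0.0331,0.0073,0.0128],[-0.026,0.0334,0.0072,0.0127],[-0.0256,0.0338,0.0073,0.0128],[-0.0252,0.0341,0.0072,0.0128],[-0.0248,0.0344,0.0073,0.0128],[-0.0243,0.0347,0.0073,0.0127],[-0.0238,0.035,0.0072,0.0128],[-0.0235,0.0353,0.0073,0.0128],[-0.0229,0.0357,0.0072,0.0128],[-0.0226,0.0359,0.0073,0.0127],[0.0,-0.0,0.014,0.0],[0.0,-0.0,0.014,0.0],[0.0,-0.0,0.014,0.0],[0.0,-0.0,0.014,0.0]]
```

Emit:
jog_arm:
  rows:
    - [[-0.028,0.032,0.007,0.0128],[-0.028,0.032,0.007,0.0128],[-0.027,0.0325,0.007,0.0128],[-0.027,0.0325,0.007,0.0128],[-0.0265,0.033,0.007,0.0128],[-0.026,0.0335,0.007,0.0128],[-0.0255,0.034,0.007,0.0128],[-0.025,0.034,0.007,0.0128],[-0.025,0.0345,0.007,0.0128],[-0.0245,0.0345,0.007,0.0128],[-0.024,0.035,0.007,0.0128],[-0.0235,0.0355,0.007,0.0128],[-0.023,0.0355,0.007,0.0128],[-0.0225,0.036,0.007,0.0128],[0,0,0,0],[0,0,0,0]]
  claw: 0.184

```text
time_s: 2.1
tcp_pos: [0.4331, -0.0165, 0.194]
ee_rot: [[-0.977, -0.212, -0.001], [-0.212, 0.977, -0.0], [0.001, 0.0, -1.0]]
wrist_force: [-0.2, -1.2, 0.2]
gripper_width: 0.178
gripper_force: 0.0
```

```bash
python3 -c "
from h import *
print(*tcp_tray())
plan([(-.075,-.009,3.6,.064,5)])"
```

```text
[-0.0749 -0.0091] 3.61 0.1243 0.1777854392475434 2.1 [-0.17 -1.19  0.2 ]
[[0.0,0.0,0.0121,0.0],[0.0,0.0001,0.012,0.0001],[0.0,-0.0,0.0121,0.0],[0.0001,0.0,0.012,0.0],[-0.0,0.0,0.0121,0.0001]]
```

Emit:
jog_arm:
  rows:
    - [[0,0,0.012,0],[0,0,0.012,0],[0,0,0.012,0],[0,0,0.012,0],[0,0,0.012,0],[0,0,0,0]]

```text
time_s: 2.85
tcp_pos: [0.433, -0.0166, 0.1331]
ee_rot: [[-0.977, -0.212, -0.003], [-0.212, 0.977, -0.001], [0.003, -0.0, -1.0]]
wrist_force: [-0.4, -0.1, -0.2]
gripper_width: 0.187
gripper_force: 0.0
```

```bash
python3 - <<'E'
from h import *
print(*tcp_tray())
w=capture('wrist')
cv2.imwrite('pics/w1.png',w[:,:,::-1])
plan([(-.043,-.007,3.6,.064,5),(.072,0.0005,3.6,.064,15)])
E
```

```text
[-0.0751 -0.0092] 3.58 0.0634 0.18703538020487076 2.85 [-0.44 -0.06 -0.23]
[[-0.0063,0.0,0.0,-0.0],[-0.0064,0.0001,0.0,-0.0],[-0.0063,-0.0,0.0001,-0.0],[-0.0063,0.0,-0.0,-0.0],[-0.0064,0.0,-0.0,-0.0001],[-0.0076,0.0001,-0.0,0.0],[-0.0077,-0.0,-0.0,0.0],[-0.0077,-0.0,-0.0,0.0],[-0.0077,0.0,-0.0,0.0],[-0.0077,0.0,-0.0,0.0],[-0.0077,0.0,-0.0,0.0],[-0.0076,0.0001,-0.0,0.0],[-0.0077,-0.0,-0.0,0.0],[-0.0077,-0.0,-0.0,0.0],[-0.0077,0.0,-0.0,0.0],[-0.0077,0.0,-0.0,0.0],[-0.0077,0.0,-0.0,0.0],[-0.0076,0.0001,-0.0,0.0],[-0.0077,-0.0,-0.0,0.0],[-0.0077,-0.0,-0.0,0.0]]
```

View pics/w1.png

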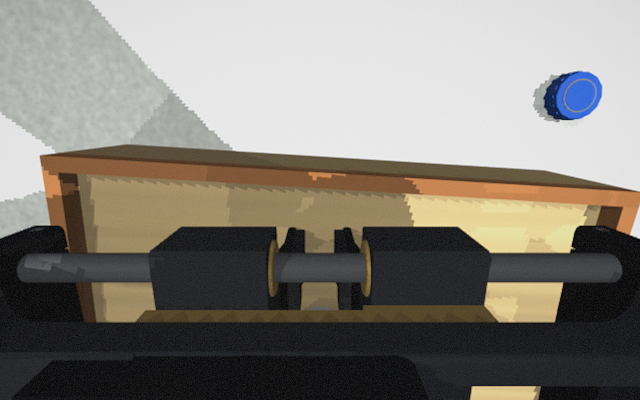

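The wrist camera looks backward, showing the near rim, the blue decoy at (578,95) and the gripper, so I'll check with the side camera instead. Next I'll push the middle cap part-way.

Emit:
jog_arm:
  rows:
    - [[-0.0065,0,0,0],[-0.0065,0,0,0],[-0.0065,0,0,0],[-0.0065,0,0,0],[-0.0065,0,0,0],[-0.0075,0,0,0],[-0.0075,0,0,0],[-0.0075,0,0,0],[-0.0075,0,0,0],[-0.0075,0,0,0],[-0.0075,0,0,0],[0,0,0,0]]

```text
time_s: 4.4
tcp_pos: [0.5099, 0.0002, 0.1342]
ee_rot: [[-0.977, -0.212, 0.0], [-0.212, 0.977, 0.0], [-0.0, -0.0, -1.0]]
wrist_force: [-1.1, -0.1, -0.7]
gripper_width: 0.184
gripper_force: 0.0
```

```bash
python3 - <<'E'
from h import *
print(*tcp_tray())
w=capture('side')
cv2.imwrite('pics/s2.png',cv2.resize(w[150:280,235:385,::-1],None,fx=4.5,fy=4.5,interpolation=2))
for c in caps('side',w,(255,165,362,255),.069): print(c,Rt.T@(c[2][:2]-O))
plan([(.072,0.0005,3.6,.064,9)])
E
```

```text
[ 0.0035 -0.0042] 3.59 0.0645 0.18449293470025568 4.4 [-1.1  -0.08 -0.72]
(np.int32(348), array([330.8, 169.1]), array([ 0.4877, -0.12  ,  0.069 ])) [-0.05867346 -0.12105253]
(np.int32(139), array([334.3, 229.8]), array([0.4562, 0.0708, 0.069 ])) [-0.06111919  0.07231476]
(np.int32(88), array([291.2, 242.6]), array([0.5482, 0.1198, 0.069 ])) [0.03720386 0.10692078]
[[-0.0077,0.0,0.0,-0.0],[-0.0077,0.0001,0.0001,-0.0001],[-0.0077,0.0,0.0,-0.0],[-0.0077,0.0001,0.0001,-0.0001],[-0.0076,0.0,0.0,-0.0],[-0.0077,0.0001,0.0001,-0.0001],[-0.0077,0.0,0.0,-0.0],[-0.0077,0.0001,0.0001,-0.0001],[-0.0077,0.0,0.0,-0.0]]
```

View pics/s2.png

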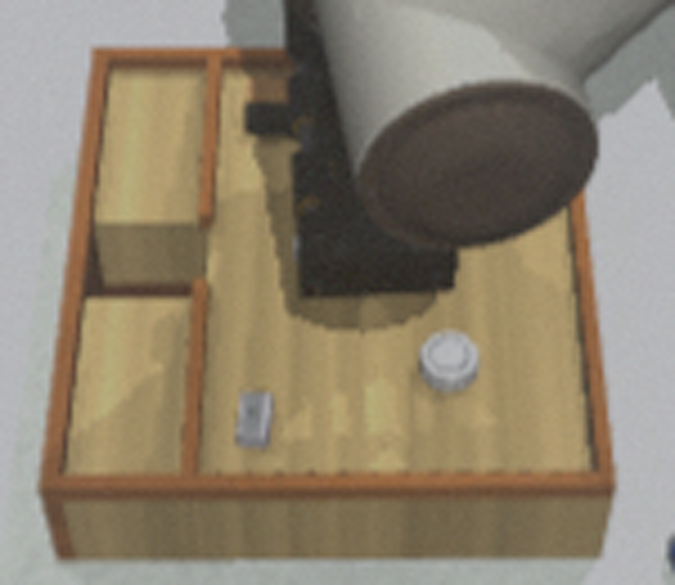

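The cap is hidden under the gripper, and the eraser and sharpener haven't moved. I'll push on through the gate and check with the scene camera, which looks from the gate side.

Emit:
jog_arm:
  rows:
    - [[-0.0075,0,0,0],[-0.0075,0,0,0],[-0.0075,0,0,0],[-0.0075,0,0,0],[-0.0075,0,0,0],[-0.0075,0,0,0],[-0.0075,0,0,0],[-0.008,0,0,0],[-0.008,0,0,0],[0,0,0,0]]

```text
time_s: 5.7
tcp_pos: [0.5769, 0.0147, 0.1342]
ee_rot: [[-0.977, -0.212, 0.0], [-0.212, 0.977, 0.0], [-0.0, -0.0, -1.0]]
wrist_force: [-0.1, 0.2, 0.3]
gripper_width: 0.185
gripper_force: 0.0
```

```bash
python3 - <<'E'
from h import *
print(*tcp_tray())
w=capture('scene')
cv2.imwrite('pics/s3.png',cv2.resize(w[140:275,235:390,::-1],None,fx=4.4,fy=4.4,interpolation=2))
E
```

```text
[0.0719 0.0001] 3.59 0.0645 0.18509445163719734 5.7 [-0.12  0.18  0.27]
```

View pics/s3.png

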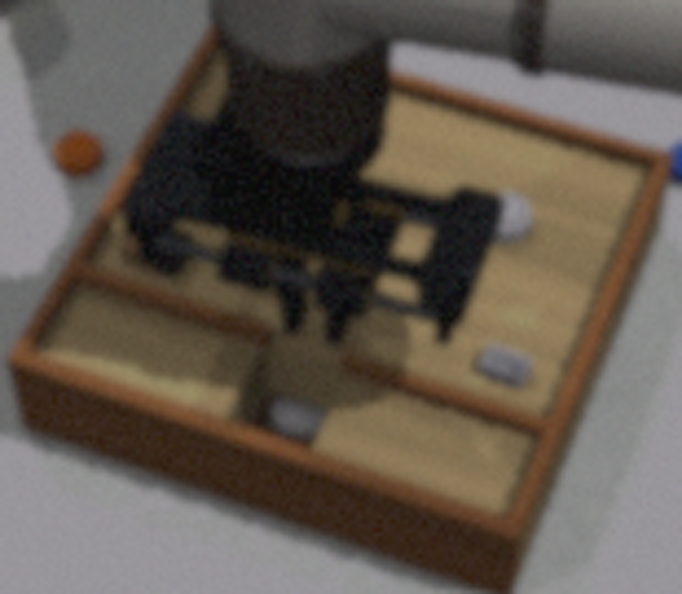

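The cap is lying in the slot, at (297,418) in the crop, and the fingertips are centred on the gate. Next is the right-hand cap.

```bash
cat >> h.py <<'E'
def sidepush(X,Y,H,R=.05,yend=0.,back=.035):
    s=np.sign(H);a=np.radians(abs(H));dy=abs(Y-yend)-R*(1-np.cos(a));dx=dy/np.tan(a)
    X1,Y1=X+dx,Y+s*dy;u=np.array([np.cos(a),s*np.sin(a)])
    n=int(np.ceil(np.hypot(dx,dy)/.0075));pts=[(X,Y,H,.064,5),(X1,Y1,H,.064,n)]
    k=8
    for i in range(1,k+1):
        b=a*(1-i/k);pts.append((X1+R*(np.sin(a)-np.sin(b)),yend-s*R*(1-np.cos(b)),s*np.degrees(b),.064,1))
    xe=pts[-1][0];pts.append((.072,yend,0,.064,int(np.ceil((.072-xe)/.0075))))
    st=(X-back*u[0],Y-back*u[1]);return st,pts
E
python3 -c "
from h import *
st,pts=sidepush(-.048,-.079,50)
print(st,pts[1:])
plan([(.055,0,3.6,.066,2),(.05,0,3.6,.11,2),(*st,50,.105,9)])"
```

```text
(np.float64(-0.07049756633902889), np.float64(-0.10581155550916424)) [(np.float64(0.0033020316148061474), np.float64(-0.017860619515673033), 50, 0.064, 11), (np.float64(0.007028600981641578), np.float64(-0.01388180189701222), np.float64(43.75), 0.064, 1), (np.float64(0.011166182320319016), np.float64(-0.010332332985438243), np.float64(37.5), 0.064, 1), (np.float64(0.01566559086272898), np.float64(-0.00725440646635267), np.float64(31.250000000000004), 0.064, 1), (np.float64(0.020473340683720077), np.float64(-0.004684610648167504), np.float64(25.0), 0.064, 1), (np.float64(0.02553228050559697), np.float64(-0.0026534935252447156), np.float64(18.75), 0.064, 1), (np.float64(0.030782273073849908), np.float64(-0.001185199644003332), np.float64(12.5), 0.064, 1), (np.float64(0.03616091002815682), np.float64(-0.0002971830888840177), np.float64(6.25), 0.064, 1), (np.float64(0.04160425377075505), np.float64(0.0), np.float64(0.0), 0.064, 1), (0.072, 0.0, 0, 0.064, 5)]
[[0.0082,0.0005,-0.0008,-0.0002],[0.0082,0.0005,-0.0008,-0.0001],[0.0024,0.0001,-0.022,-0.0],[0.0025,0.0002,-0.022,-0.0],[0.0141,-0.0129,0.0006,-0.09],[0.0149,-0.0116,0.0005,-0.09],[0.0157,-0.0102,0.0006,-0.0899],[0.0164,-0.0087,0.0005,-0.09],[0.017,-0.0072,0.0006,-0.09],[0.0173,-0.0057,0.0005,-0.09],[0.0176,-0.0041,0.0006,-0.09],[0.0177,-0.0025,0.0006,-0.09],[0.0177,-0.0009,0.0005,-0.0899]]
```

Emit:
jog_arm:
  rows:
    - [[0.008,0.0005,-0.001,0],[0.008,0.0005,-0.001,0],[0.0025,0,-0.022,0],[0.0025,0,-0.022,0],[0.014,-0.013,0.0005,-0.09],[0.015,-0.0115,0.0005,-0.09],[0.0155,-0.01,0.0005,-0.09],[0.0165,-0.0085,0.0005,-0.09],[0.017,-0.007,0.0005,-0.09],[0.0175,-0.0055,0.0005,-0.09],[0.0175,-0.004,0.0005,-0.09],[0.0175,-0.0025,0.0005,-0.09],[0.0175,-0.001,0.0005,-0.09],[0,0,0,0],[0,0,0,0]]

```text
time_s: 7.62
tcp_pos: [0.4623, -0.1248, 0.176]
ee_rot: [[-0.521, -0.853, 0.001], [-0.853, 0.521, -0.0], [-0.0, -0.001, -1.0]]
wrist_force: [0.3, 0.1, -0.6]
gripper_width: 0.183
gripper_force: 0.0
```

```bash
python3 -c "
from h import *
st,pts=sidepush(-.048,-.079,50)
print(*tcp_tray())
w=capture('scene')
print(caps('scene',w,(285,160,310,185),.069))
plan([(*st,50,.064,4)]);plan([(*st,50,.064,4)]+pts)"
```

```text
[-0.0702 -0.1049] 49.94 0.1063 0.183211622969239 7.625 [ 0.31  0.08 -0.6 ]
[(np.int32(74), array([294.8, 174.9]), array([ 0.4889, -0.0746,  0.069 ]))]
[[0.0003,-0.0001,0.0106,-0.0001],[0.0002,-0.0001,0.0105,-0.0001],[0.0003,-0.0,0.0106,-0.0002],[0.0003,-0.0001,0.0106,-0.0001]]
[[0.0003,-0.0001,0.0106,-0.0001],[0.0002,-0.0001,0.0105,-0.0001],[0.0003,-0.0,0.0106,-0.0002],[0.0003,-0.0001,0.0106,-0.0001],[-0.007,-0.0,-0.0,0.0],[-0.007,-0.0,-0.0,0.0],[-0.007,-0.0,-0.0,0.0],[-0.007,-0.0,-0.0,0.0],[-0.007,-0.0,-0.0,0.0],[-0.0073,-0.0,-0.0,0.0],[-0.0072,-0.0,-0.0,0.0],[-0.0073,-0.0,-0.0,0.0],[-0.0073,-0.0,-0.0,0.0],[-0.0072,-0.0,-0.0,0.0],[-0.0073,-0.0,-0.0,0.0],[-0.0072,-0.0,-0.0,0.0],[-0.0073,-0.0,-0.0,0.0],[-0.0072,-0.0,-0.0,0.0],[-0.0073,-0.0,-0.0,0.0],[-0.0072,-0.0,-0.0,0.0]]
[[-0.0056,0.0021,-0.0,0.1091],[-0.0056,0.0021,-0.0,0.1091],[-0.0056,0.0021,-0.0,0.1091],[-0.0055,0.0022,-0.0,0.109],[-0.0056,0.0021,-0.0,0.1091],[-0.0056,0.0021,-0.0,0.1091],[-0.0056,0.0021,-0.0,0.1091],[-0.0055,0.0021,-0.0,0.1091],[-0.0061,0.0,-0.0,-0.0],[-0.0061,0.0,-0.0,-0.0],[-0.0061,0.0,-0.0,-0.0],[-0.0061,0.0,-0.0,-0.0],[-0.006,0.0,-0.0,-0.0]]
```

Emit:
jog_arm:
  rows:
    - [[0.0003,0,0.0105,0],[0.0003,0,0.0105,0],[0.0003,0,0.0105,0],[0.0003,0,0.0105,0],[-0.007,0,0,0],[-0.007,0,0,0],[-0.007,0,0,0],[-0.007,0,0,0],[-0.007,0,0,0],[-0.007,0,0,0],[-0.0075,0,0,0],[-0.0075,0,0,0],[-0.007,0,0,0],[-0.0075,0,0,0],[-0.007,0,0,0],[-0.0075,0,0,0],[-0.007,0,0,0],[-0.0075,0,0,0],[-0.007,0,0,0],[-0.0075,0,0,0]]

```text
time_s: 10.18
tcp_pos: [0.5217, -0.0274, 0.1337]
ee_rot: [[-0.52, -0.854, -0.0], [-0.854, 0.52, -0.0], [0.0, 0.0, -1.0]]
wrist_force: [-0.3, 0.2, -1.1]
gripper_width: 0.185
gripper_force: 0.1
```

```bash
python3 - <<'E'
from h import *
st,pts=sidepush(-.048,-.079,50)
print(*tcp_tray())
plan(pts[2:])
a=capture('scene')[140:275,235:390];b=capture('side')[150:280,235:385]
f=lambda i:cv2.resize(i[:,:,::-1],(395,345),interpolation=2)
cv2.imwrite('pics/s4.png',np.hstack([f(a),f(b)]))
E
```

```text
[ 0.0031 -0.0176] 49.99 0.064 0.18547419316986005 10.175 [-0.28  0.24 -1.1 ]
[[-0.0055,0.0018,0.0,0.109],[-0.0055,0.0021,0.0,0.1091],[-0.0056,0.0022,0.0,0.109],[-0.0056,0.0021,0.0,0.1091],[-0.0056,0.0021,0.0,0.1091],[-0.0055,0.0021,0.0,0.1091],[-0.0056,0.0021,0.0,0.1091],[-0.0056,0.0022,0.0,0.1091],[-0.0061,-0.0,0.0,-0.0],[-0.006,-0.0,0.0,-0.0],[-0.0061,-0.0,0.0,-0.0],[-0.0061,-0.0,0.0,-0.0],[-0.0061,-0.0,0.0,-0.0]]
```

View pics/s4.png

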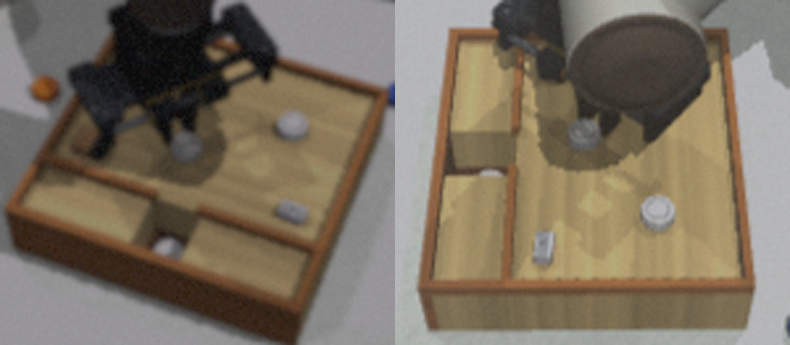

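The cap is nested between the fingertips, at (187,146) in the left view and (584,134) in the right, heading for the gate. The first cap is still in the slot.

Emit:
jog_arm:
  rows:
    - [[-0.0055,0.002,0,0.109],[-0.0055,0.002,0,0.109],[-0.0055,0.002,0,0.109],[-0.0055,0.002,0,0.109],[-0.0055,0.002,0,0.109],[-0.0055,0.0022,0,0.109],[-0.0055,0.0022,0,0.109],[-0.0055,0.0022,0,0.109],[0,0,0,0]]

```text
time_s: 11.4
tcp_pos: [0.5463, 0.0108, 0.1337]
ee_rot: [[-0.988, -0.152, 0.0], [-0.152, 0.988, 0.0], [-0.0, 0.0, -1.0]]
wrist_force: [-0.7, 0.5, -0.5]
gripper_width: 0.185
gripper_force: 0.0
```

```bash
python3 - <<'E'
from h import *
print(*tcp_tray())
plan([(.0725,0,0,.064,5)])
a=capture('scene')[140:275,235:390];b=capture('side')[150:280,235:385]
f=lambda i:cv2.resize(i[:,:,::-1],(395,345),interpolation=2)
cv2.imwrite('pics/s5.png',np.hstack([f(a),f(b)]))
E
```

```text
[ 0.0411 -0.0005] 0.11 0.064 0.18452628280419067 11.4 [-0.66  0.46 -0.53]
[[-0.0063,0.0001,-0.0,0.0004],[-0.0063,0.0001,-0.0,0.0004],[-0.0062,0.0001,-0.0,0.0004],[-0.0063,0.0001,-0.0,0.0004],[-0.0063,0.0001,-0.0,0.0004]]
```

View pics/s5.png

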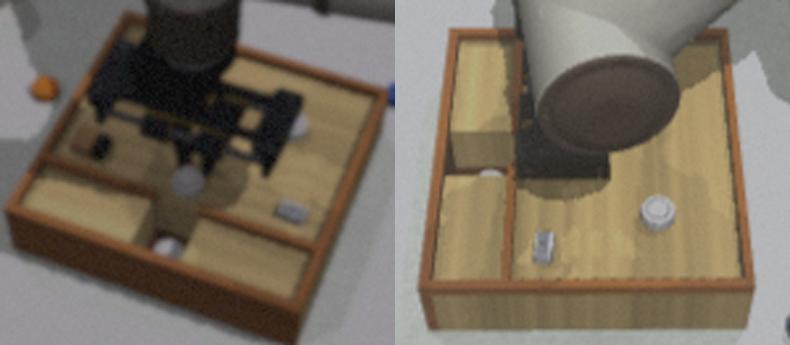

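The cap is in front of the gate at (187,181), still nested and aligned.

Emit:
jog_arm:
  rows:
    - [[-0.0063,0,0,0],[-0.0063,0,0,0],[-0.0063,0,0,0],[-0.0063,0,0,0],[-0.0063,0,0,0],[0,0,0,0],[0,0,0,0]]

```text
time_s: 12.38
tcp_pos: [0.5771, 0.0155, 0.1336]
ee_rot: [[-0.989, -0.151, -0.0], [-0.151, 0.989, -0.0], [0.0, 0.0, -1.0]]
wrist_force: [0.0, 0.1, 0.4]
gripper_width: 0.184
gripper_force: 0.0
```

```bash
python3 - <<'E'
from h import *
print(*tcp_tray())
w=capture('scene')
print(caps('scene',w,(280,210,315,245),.017))
h=cv2.cvtColor(w,cv2.COLOR_RGB2HSV)[...,:]
m=((h[...,1]<50)&(h[...,2]>60)).astype(int)
for r in m[205:245,280:320]:print(''.join('.#'[v] for v in r))
st,pts=sidepush(-.0612,.0722,-46)
plan([(.05,0,0,.066,3),(.045,0,0,.11,2),(*st,-46,.105,9)])
E
```

```text
[ 0.0723 -0.0006] 0.03 0.0639 0.18373355194780555 12.375 [0.03 0.1  0.43]
[]
........................................
........................................
........................................
........................................
........................................
........................................
........................................
........................................
........................................
........................................
........................................
........................................
........................................
........................................
........................................
........................................
........................................
........................................
....................######..............
...................########.............
..................###########...........
..................############..........
.................#############..........
.................#############..........
.................#############.........
[... 330 characters left out ...]
.................##########.............
....................#######.............
.......................###..............
........................................
........................................
........................................
........................................
[[0.0074,0.0002,-0.0007,0.0002],[0.0074,0.0002,-0.0006,0.0002],[0.0074,0.0002,-0.0007,0.0002],[0.0025,-0.0,-0.022,-0.0],[0.0025,-0.0,-0.022,-0.0],[0.0144,0.0128,0.0005,0.0892],[0.0153,0.0114,0.0006,0.0892],[0.0161,0.0101,0.0005,0.0892],[0.0168,0.0086,0.0006,0.0892],[0.0173,0.007,0.0006,0.0892],[0.0176,0.0055,0.0005,0.0892],[0.0179,0.0039,0.0006,0.0892],[0.018,0.0023,0.0005,0.0892],[0.018,0.0006,0.0006,0.0892]]
```

Emit:
jog_arm:
  rows:
    - [[0.0075,0,-0.0007,0],[0.0075,0,-0.0007,0],[0.0075,0,-0.0007,0],[0.0025,0,-0.022,0],[0.0025,0,-0.022,0],[0.0145,0.013,0.0005,0.089],[0.0155,0.0115,0.0005,0.089],[0.016,0.01,0.0005,0.089],[0.017,0.0085,0.0005,0.089],[0.0175,0.007,0.0005,0.089],[0.0175,0.0055,0.0005,0.089],[0.018,0.004,0.0005,0.089],[0.018,0.0025,0.0005,0.089],[0.018,0.0005,0.0005,0.089],[0,0,0,0],[0,0,0,0]]

```text
time_s: 14.42
tcp_pos: [0.4102, 0.1048, 0.1756]
ee_rot: [[-0.797, 0.604, 0.001], [0.604, 0.797, 0.0], [-0.0, 0.001, -1.0]]
wrist_force: [0.1, -0.1, -0.6]
gripper_width: 0.184
gripper_force: 0.0
```

```bash
python3 - <<'E'
from h import *
print(*tcp_tray())
for z in (.069,.03,.012):print(z,Rt.T@(ray('scene',304.5,226.5,z)[:2]-O))
a=capture('scene')[185:250,270:345];b=capture('side')[165:265,250:370]
f=lambda i:cv2.resize(i[:,:,::-1],(395,345),interpolation=2)
cv2.imwrite('pics/s6.png',np.hstack([f(a),f(b)]))
st,pts=sidepush(-.0612,.0722,-46)
plan([(*st,-46,.064,4)]+pts)
E
```

```text
[-0.086  0.097] -45.78 0.1059 0.1838680161745334 14.425 [ 0.14 -0.15 -0.62]
0.069 [0.08879375 0.01019625]
0.03 [ 0.06560576 -0.00058153]
0.012 [ 0.05490361 -0.00555589]
[[0.0,0.0002,0.0104,0.0007],[0.0001,0.0001,0.0105,0.0006],[0.0,0.0002,0.0104,0.0007],[0.0001,0.0002,0.0105,0.0007],[-0.007,-0.0,-0.0,-0.0],[-0.007,-0.0,-0.0,-0.0],[-0.007,-0.0,-0.0,-0.0],[-0.007,-0.0,-0.0,-0.0],[-0.007,-0.0,-0.0,-0.0],[-0.0072,-0.0,-0.0,-0.0],[-0.0072,-0.0,-0.0,-0.0],[-0.0072,-0.0,-0.0,-0.0],[-0.0072,-0.0,-0.0,-0.0],[-0.0072,-0.0,-0.0,-0.0],[-0.0072,-0.0,-0.0,-0.0],[-0.0072,-0.0,-0.0,-0.0],[-0.0072,-0.0,-0.0,-0.0],[-0.0072,-0.0,-0.0,-0.0],[-0.0072,-0.0,-0.0,-0.0],[-0.0072,-0.0,-0.0,-0.0]]
[[-0.0051,-0.002,-0.0,-0.1004],[-0.0051,-0.0019,-0.0,-0.1004],[-0.0051,-0.002,-0.0,-0.1003],[-0.0051,-0.002,-0.0,-0.1004],[-0.0052,-0.002,-0.0,-0.1003],[-0.0051,-0.0019,-0.0,-0.1004],[-0.0051,-0.002,-0.0,-0.1003],[-0.0051,-0.002,-0.0,-0.1004],[-0.0071,0.0,-0.0,0.0],[-0.007,0.0,-0.0,0.0],[-0.007,0.0,-0.0,0.0],[-0.0071,0.0,-0.0,0.0],[-0.007,0.0,-0.0,0.0],[-0.0071,0.0,-0.0,0.0]]
```

View pics/s6.png

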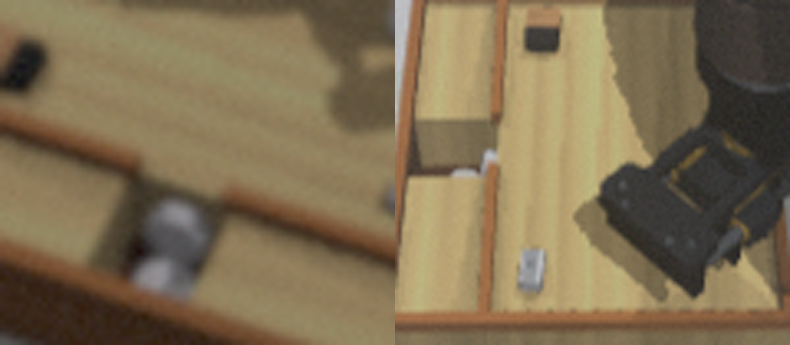

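Cap 2 is in the slot but leaning. I'll triangulate its height to make sure it is below the deck and not hung on the edge.

```bash
python3 - <<'E'
from h import *
w=capture('side');h=cv2.cvtColor(w,cv2.COLOR_RGB2HSV)
m=((h[...,1]<55)&(h[...,2]>70)).astype(int)
for j,r in enumerate(m[200:224,262:290]):print(200+j,''.join('.#'[v] for v in r))
# heights along scene & side rays
for n,u,v in (('side',278.5,211),('side',270,216),('scene',304,227),('scene',301,236)):
  for z in (.06,.045,.03,.017):print(n,u,v,z,(Rt.T@(ray(n,u,v,z)[:2]-O)).round(4))
E
```

```text
200 ............................
201 ............................
202 ............................
203 ............................
204 ............................
205 ............................
206 ............................
207 ............................
208 ...............####.........
209 ...............####.........
210 ..............#####.........
211 ..............#####.........
212 ..............##............
213 ..............##............
214 ......#######.##............
215 .....##########.............
216 ............................
217 ............................
218 ............................
219 ............................
220 ............................
221 ............................
222 ............................
223 ............................
side 278.5 211 0.06 [0.0715 0.01  ]
side 278.5 211 0.045 [ 0.0731 -0.0016]
side 278.5 211 0.03 [ 0.0748 -0.0132]
side 278.5 211 0.017 [ 0.0762 -0.0232]
side 270 216 0.06 [0.0911 0.0251]
side 270 216 0.045 [0.0931 0.0138]
side 270 216 0.03 [0.0951 0.0025]
side 270 216 0.017 [ 0.0968 -0.0073]
scene 304 227 0.06 [0.0852 0.0071]
scene 304 227 0.045 [0.0764 0.003 ]
scene 304 227 0.03 [ 0.0675 -0.0012]
scene 304 227 0.017 [ 0.0598 -0.0048]
scene 301 236 0.06 [0.1118 0.0105]
scene 301 236 0.045 [0.1033 0.0064]
scene 301 236 0.03 [0.0948 0.0023]
scene 301 236 0.017 [ 0.0875 -0.0012]
```

Cap 2's top edge is at about z = 0.048, below the deck at 0.060. It leans on the near slot wall next to cap 1, so it has dropped in. Next is the last cap.

Emit:
jog_arm:
  rows:
    - [[0,0.0002,0.0105,0.0007],[0,0.0002,0.0105,0.0007],[0,0.0002,0.0105,0.0007],[0,0.0002,0.0105,0.0007],[-0.007,0,0,0],[-0.007,0,0,0],[-0.007,0,0,0],[-0.007,0,0,0],[-0.007,0,0,0],[-0.007,0,0,0],[-0.007,0,0,0],[-0.0075,0,0,0],[-0.007,0,0,0],[-0.0075,0,0,0],[-0.007,0,0,0],[-0.0075,0,0,0],[-0.007,0,0,0],[-0.0075,0,0,0],[-0.007,0,0,0],[-0.007,0,0,0]]

```text
time_s: 17.08
tcp_pos: [0.5015, 0.0361, 0.1334]
ee_rot: [[-0.795, 0.607, 0.0], [0.607, 0.795, 0.0], [-0.0, 0.0, -1.0]]
wrist_force: [-0.3, 1.1, 0.1]
gripper_width: 0.184
gripper_force: 0.1
```

Emit:
jog_arm:
  rows:
    - [[-0.005,-0.002,0,-0.1],[-0.005,-0.002,0,-0.1],[-0.005,-0.002,0,-0.1],[-0.005,-0.002,0,-0.1],[-0.005,-0.002,0,-0.1],[-0.005,-0.002,0,-0.1],[-0.005,-0.002,0,-0.1],[-0.005,-0.002,0,-0.1],[0,0,0,0]]

```text
time_s: 18.2
tcp_pos: [0.534, 0.0097, 0.1333]
ee_rot: [[-0.989, -0.146, 0.0], [-0.146, 0.989, -0.0], [-0.0, -0.0, -1.0]]
wrist_force: [-0.6, 0.1, -0.2]
gripper_width: 0.185
gripper_force: 0.0
```

```bash
python3 - <<'E'
from h import *
print(*tcp_tray())
plan([(.0725,0,0,.064,5)])
w=capture('scene')
h=cv2.cvtColor(w,cv2.COLOR_RGB2HSV)
m=((h[...,1]<50)&(h[...,2]>60)).astype(np.uint8)
for j,r in enumerate(m[195:242,285:330]):print(195+j,''.join('.#'[v] for v in r))
for q in((.04,0,.066),(.05,0,.066),(.064,-.022,.072),(.064,.022,.072)):print(q,proj('scene',[*(O+Rt@q[:2]),q[2]]))
E
```

```text
[0.0288 0.0001] -0.27 0.0636 0.1853701510888764 18.2 [-0.57  0.06 -0.18]
[[-0.0087,0.0,-0.0001,-0.0009],[-0.0088,0.0,-0.0001,-0.001],[-0.0087,0.0,-0.0001,-0.0009],[-0.0088,-0.0,-0.0001,-0.001],[-0.0087,-0.0,-0.0,-0.0009]]
195 .............................................
196 .............................................
197 .............................................
198 .............................................
199 .............................................
200 .............................................
201 .........................##..................
202 .......................########..............
203 .....................##########..............
204 ....................###########..............
205 ....................############.............
206 ...................##############............
207 ...................#############.............
208 ...................#############.............
209 ....................############.............
210 ....................############.............
211 .....................##########..............
212 ......................##
[... 960 characters left out ...]
...........
232 ..............##########.....................
233 .............###########.....................
234 ...........############......................
235 ..........############.......................
236 ..........############.......................
237 ..........############.......................
238 ...........###########.......................
239 .............#########.......................
240 ..................###........................
241 .............................................
(0.04, 0, 0.066) [308.39138068 210.65097558]
(0.05, 0, 0.066) [306.83803258 213.71185827]
(0.064, -0.022, 0.072) [296.3573316 213.9148352]
(0.064, 0.022, 0.072) [312.87689563 219.44644722]
```

Cap 3 is centred at (310.5,207), where a nested cap should be. Now the final push.

Emit:
jog_arm:
  rows:
    - [[-0.0085,0,0,0],[-0.0085,0,0,0],[-0.0085,0,0,0],[-0.009,0,0,0],[-0.0095,0,0,0],[0,0,0,0],[0,0,0,0],[0.008,0,0,0],[0.01,0,-0.005,0],[0.01,0,-0.03,0],[0.02,0,-0.05,0],[0.04,0,-0.05,0],[0.05,0,-0.03,0],[0.04,0,0,0],[0,0,0,0],[0,0,0,0]]

```text
time_s: 20.25
tcp_pos: [0.4018, -0.0098, 0.2976]
ee_rot: [[-0.989, -0.148, 0.001], [-0.148, 0.989, 0.0], [-0.002, 0.0, -1.0]]
wrist_force: [0.2, -0.5, 0.8]
gripper_width: 0.186
gripper_force: 0.0
```

```bash
python3 - <<'E'
from h import *
print(*tcp_tray())
a=capture('scene')[140:275,235:390];b=capture('side')[150:280,235:385]
f=lambda i:cv2.resize(i[:,:,::-1],(395,345),interpolation=2)
cv2.imwrite('pics/s7.png',np.hstack([f(a),f(b)]))
E
```

```text
[-0.1048  0.0008] -0.16 0.2279 0.1855318745272515 20.25 [ 0.18 -0.49  0.81]
```

View pics/s7.png

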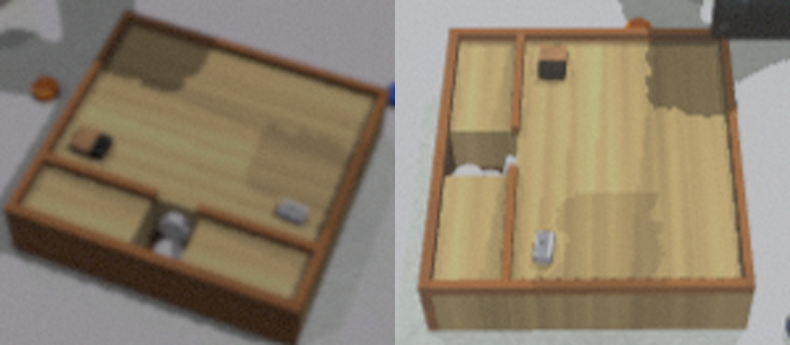

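```bash
python3 - <<'E'
from h import *
for n,(x0,y0,x1,y1) in (('side',(252,198,290,224)),('scene',(285,210,325,246))):
  h=cv2.cvtColor(capture(n),cv2.COLOR_RGB2HSV);m=(h[...,1]<55)&(h[...,2]>60)
  for q in((.066,.026),(.13,.026),(.066,-.026),(.13,-.026)):print(q,proj(n,[*(O+Rt@q),.06]).round(1))
  for j,r in enumerate(m[y0:y1,x0:x1]):
    if r.any():print(y0+j,''.join('.#'[int(v)] for v in r))
E
```

```text
(0.066, 0.026) [280.5 216.3]
(0.13, 0.026) [253.7 216.3]
(0.066, -0.026) [281.5 199.5]
(0.13, -0.026) [255.6 199.5]
208 .........................####.........
209 .........................####.........
210 ........................#####.........
211 ..........##............#####.........
212 .......########.........##............
213 ......##########........##............
214 .....##################.##............
215 ....#####################.............
216 .......#####..##......................
(0.066, 0.026) [314.1 223.3]
(0.13, 0.026) [304.  244.1]
(0.066, -0.026) [294.7 216.8]
(0.13, -0.026) [284.1 237.2]
222 ...............######...................
223 ...............#######..................
224 .............##########.................
225 .............###########................
226 ............#############...............
227 ............#############...............
228 ............#############...............
229 ............#############...............
230 ..............###########...............
231 ..............###########...............
232 ..............##########................
233 .............###########................
234 ...........############.................
235 ..........############..................
236 ..........############..................
237 ..........############..................
238 ...........###########..................
239 .............#########..................
240 ...............#######..................
```

```bash
python3 -c "
from station import *
print(finish_job())"
```

```text
the job is handed in; nothing more can be done
None
```

I pushed all three white caps through the gate one at a time (middle, right, left) and all lie below deck level in the slot; the eraser and sharpener did not move, and I handed in at about 20 s of the 64 s, but I viewed 11 pictures against the limit of 10.

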